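Stand the tipped canisters up in the tester's feed lane and close the row

ROBOT

A 6-joint arm with a two-finger parallel gripper is mounted at the origin on a cart in front of the work surface, level with it; the furniture and walls round the work are solid. World frame = base frame: x ahead of the robot, y to its left, z up, the work surface at z = 0. Lengths are in m, angles in degrees, forces in N, time in s.
With the tool pointing down it reaches from about 0.325 to 0.925 m from the base axis. Payload 3.1 kg.
Tool frame: the origin (TCP) lies midway between the tips of the shut fingers; the grasp point (between the pads) lies 19 mm behind it; z points along the fingers, y is the line along which they close (so a half turn about z gives the same grasp; the last joint's range is limited). The gripper opens to 85 mm and grips with 20 to 120 N. Pads are 22 mm wide; open, the fingers measure 114 mm over their backs; the gripper's body (76 mm by 85 mm) begins 54 mm behind the grasp point. The pads swing forward as they close: fully open they stand 13 mm farther back than shut.
Start: joints at [63.587, 12.427, 92.441, -0, 75.132, -6.429], TCP at [0.214, 0.587, 0.231] pointing down, gripper open.
Joint ranges: [-157.48, 157.48], [-44.54, 120.13], [17.64, 146.25], [-64.5, 244.5], [7.68, 150.69], [-147.95, 147.95]. Speed limits (degrees/s): [159.86, 159.86, 180, 180, 180, 180].

INTERFACE

Orientations are given as a 3x3 rotation matrix whose columns are the frame's x, y, z axes.
In Python, from workcell import bot gives the robot as it stands.
- The arm moves only by the shell command python3 -m pendant 'ROWS' [FORCE]. ROWS is JSON, a list of rows, each a list of 7 numbers: the shift along the world's x, y, z in cm, then the turn, a rotation vector about the world's x, y, z in degrees, then the finger opening in cm, from 0 to 8.54. In form: [[x, y, z, ax, ay, az, fingers], ...]. A call has 1 to 8 rows; each row shifts and turns the commanded pose from where the row before left it; what a row does not reach is not made up. A row lasts 1/8 s, in which the tool goes at most 62.5 mm and 10.7 degrees, less where a joint would pass 70% of its speed; a pose out of reach is approached as far as the arm can. A call is refused whole if a number of a shift passes 6.25 or a number of a turn 10.7, either way. A call with a gripper value outside its range is refused whole. The fingers move at their own pace and stop on an object; FORCE is the grip in N (left out, the last holds). Time passes only in rows, so rows that do not move let the fingers close. It gives the time, the measured TCP pose, the force, the opening and the grip force at its end, in the units of the state.
- bot.state(): the state, without advancing time (a new reading comes with each control period).
- bot.get_image(name): name is "scene" or "top"; returns (picture, depth): 480x640x3 uint8, red, green, blue; 480x640 float32, m along the optical axis (not along the pixel's ray), 0 where there is no reading.
- bot.camera_model(name): a dict with "K" (3x3 intrinsics, pixels), "R" (3x3) and "t" (3): a world point X has camera coordinates R X + t. Camera axes: x right, y down, z forward; pixel columns grow to the right and rows downward; lengths in m; the calibration is good to about 2 mm. A picture is of the moment at which its call begins. camera_model takes no time and is no camera call.
- bot.close_job(): hands the job in; it is judged then, once.
The state is a dict: "time": time; "q": joint angles; "qd": joint speeds; "effort": joint torques, N m; "position": TCP position; "ee_rot": TCP orientation; "contact_force": force on the tool from outside, world axes, zero at the start; "ft_torque": the same for the moment, N m; "grip_width": finger opening in m; "grip_force": force on a finger pad.
Only numpy, scipy, OpenCV 4.12 (cv2) and the standard library are available. Lean on these libraries where they do the work, as an engineer would, in place of code of your own. Each camera call takes 0.05 s, during which the arm holds its last target. There are 200 camera calls.

TASK

Two of the four canisters for the leak tester have tipped over, one in the feed lane and one right out onto the bench at the right, past the light-curtain post. Stand them upright, cap up, in the lane with the two that are still standing, then slide the follower up until all four stand in one closed row, without gaps, against the end stop. Do not knock over the standing ones and leave the grease pot, the master leak and the caliper where they are.

Things in the scene. Friction and masses are not known exactly. Their poses are not given: they have to be found in the camera images.
- lane: feed lane fixed on the bench: aluminium plate 480 x 70 mm, 4 mm thick. Origin: centre of its underside, at bench height; y runs along it to the end stop, z up. Two steel guide strips at x = +-30 mm (6 mm wide, 54 mm apart inside, tops 10 mm above the bench); canisters stand between them on the plate. End stop: pad 66 mm high facing -y at y = +215 mm.
- lane_stop (a point): point at the foot of the end stop's pad, middle of the lane, on the plate (lane x = 0, y = +215 mm, z = 4 mm)
- follower (a joint): follower: black sled riding on the strips at the other end of the lane, with an upright padded face 72 mm high towards the stop. In m: 0 drawn right back (face 400 mm from the stop pad), growing to 0.22 towards the stop. Friction about 1.5 N, no spring, stays where left. Four canisters touching in file take 192 mm: row closed at about 0.208.
- follower_knob (a point): middle of the follower's black round knob, 26 mm in diameter, 78 mm above the bench (knob from 60 to 92 mm, on a 12 mm stem), 35 mm behind the padded face in the lane's -y; it moves with the follower. Can be gripped from straight above.
- follower_face (a point): point in the middle of the follower's padded face, 30 mm above the bench; it moves with the follower
- canister_1: sealed plain aluminium canister, about 0.25 kg: round body 48 mm in diameter from its flat foot to 90 mm up, then a domed shoulder and a black cap 28 mm in diameter from 105 to 126 mm (top). Origin on its axis half way up, 63 mm from foot and top; z points from foot to cap. Starts standing in the lane near the end stop.
- canister_2: sealed plain aluminium canister, about 0.25 kg: round body 48 mm in diameter from its flat foot to 90 mm up, then a domed shoulder and a black cap 28 mm in diameter from 105 to 126 mm (top). Origin on its axis half way up, 63 mm from foot and top; z points from foot to cap. Starts standing in the lane just in front of the follower.
- canister_3: sealed plain aluminium canister, about 0.25 kg: round body 48 mm in diameter from its flat foot to 90 mm up, then a domed shoulder and a black cap 28 mm in diameter from 105 to 126 mm (top). Origin on its axis half way up, 63 mm from foot and top; z points from foot to cap. Starts tipped over, lying along the lane between the two that stand, its cap towards the follower.
- canister_4: sealed plain aluminium canister, about 0.25 kg: round body 48 mm in diameter from its flat foot to 90 mm up, then a domed shoulder and a black cap 28 mm in diameter from 105 to 126 mm (top). Origin on its axis half way up, 63 mm from foot and top; z points from foot to cap. Starts tipped over, lying on the bench at the right, past the tall slim post, cap away from robot and post.
- post_right (a point): top of the fixed slim light-curtain post (grey profile and yellow bar) that stands between the lane and the right part of the bench: about 52 x 85 mm, from the bench up to 0.31 m. Carry things over it or round its front.
- post_left (a point): top of the fixed light-curtain post behind the left end of the lane: about 52 x 85 mm, from the bench up to 0.31 m
- press_front (a point): middle of the press's front, fixed: its base (28 mm high), columns and platen (0.29 m up) all lie farther in x than this point, for 0.2 m to either side in y
- panel_front (a point): middle of the lower front edge of the tester's panel, fixed: a box 0.33 m wide in y, from 0.21 to 0.45 m up, farther in x than this point. At the bench's right the uprights of the gas rack (0.5 m high) begin at y = -0.585 m.
- grease_pot: bystander: small white pot with a lid, 48 mm in diameter, 32 mm high, standing on the bench on the robot's side of the lane; origin at the centre of its underside
- master_leak: bystander: small grey steel cylinder with a brass neck, 40 mm in diameter, 61 mm high, standing on the bench on the robot's side of the lane; origin at the centre of its underside
- caliper: bystander: caliper lying flat, 162 x 61 mm, 13 mm thick, on the bench at the right; origin at the centre of its underside
There are look-alikes about, which are no part of the job. What is shaped like the canister_2 but purple is not meant.

How it is judged (in metres and radians):
At the end, for the whole second after the job is handed in: All four canisters stand upright (within 0.06 rad) and at rest on the lane's plate between the guide strips, between end stop and follower; the follower stands at rest at 0.202 m or more, which leaves less than about 6 mm of gaps in the whole row (angle between each of canister_1, canister_2, canister_3, canister_4's own z axis and vertical below 0.06 rad and x of canister_1 in the frame of lane between -0.007 and 0.007 m and z of canister_1 in the frame of lane between 0.063 and 0.071 m and y of canister_1 in the frame of lane between 0.012 and 0.198 m and linear speed of each of canister_1, canister_2, canister_3, canister_4 below 0.02 m/s and x of canister_2 in the frame of lane between -0.007 and 0.007 m and z of canister_2 in the frame of lane between 0.063 and 0.071 m and y of canister_2 in the frame of lane between 0.012 and 0.198 m and x of canister_3 in the frame of lane between -0.007 and 0.007 m and z of canister_3 in the frame of lane between 0.063 and 0.071 m and y of canister_3 in the frame of lane between 0.012 and 0.198 m and x of canister_4 in the frame of lane between -0.007 and 0.007 m and z of canister_4 in the frame of lane between 0.063 and 0.071 m and y of canister_4 in the frame of lane between 0.012 and 0.198 m and value of joint follower above 0.202 m and velocity of joint follower between -0.01 and 0.01 m/s); the robot touches nothing.
It fails at once if a canister that stood at the start is knocked over (angle between any of canister_1, canister_2's own z axis and vertical above 0.5 rad).
It fails at once if the grease pot, master leak or caliper is shifted by more than 15 mm (distance of any of grease_pot, master_leak, caliper from where it was at the start of the episode above 0.015 m).
It also fails if it takes over 72 s, if anything falls off the work surface, if the arm or the gripper's body presses on something with over 40 N, if the wrist force passes 120 N, or if a joint passes its speed limit or range.

## Working session

There is one attempt and no reset: what is moved stays moved. The work goes in short steps, Python scripts to look and compute and a shell command to move; the robot and the scene stay as the last step left them, time stands still between calls to the robot, and variables do not carry over. Pictures are saved under pics/ and viewed, at most 10 in all, crops included, and the job is handed in when it is done.

```bash
mkdir -p pics; ls
cat > h.py <<'E'
import numpy as np, cv2
from workcell import bot
def shot(n,save):
    p,d=bot.get_image(n); cv2.imwrite('pics/'+save+'.png',p[:,:,::-1]); np.savez('pics/'+save+'.npz',p=p,d=d); return p,d
def ray(n,u,v):
    c=bot.camera_model(n);K,R,t=[np.array(c[k]) for k in'KRt']
    d=R.T@np.linalg.inv(K)@np.array([u,v,1.]); return -R.T@t,d
def onz(n,u,v,z):
    o,d=ray(n,u,v); return o+d*(z-o[2])/d[2]
def cloud(n,d):
    c=bot.camera_model(n);K,R,t=[np.array(c[k]) for k in'KRt']
    v,u=np.mgrid[:480,:640]; q=np.stack([(u-K[0,2])/K[0,0]*d,(v-K[1,2])/K[1,1]*d,d],-1)
    return (q-t)@R
E
python3 - <<'E'
from h import *
for n in('scene','top'):
    shot(n,n+'0'); c=bot.camera_model(n); print(n,np.round(c['K'],1).tolist(), np.round(-np.array(c['R']).T@np.array(c['t']),3))
s=bot.state();print(s['time'],s['position'],s['grip_width'],np.round(s['ee_rot'],3))
E
```

```text
pics
scene [[610.2, 0.0, 305.1], [0.0, 610.2, 237.6], [0.0, 0.0, 1.0]] [-0.216  1.026  0.738]
top [[560.5, 0.0, 310.6], [0.0, 560.5, 239.0], [0.0, 0.0, 1.0]] [0.298 0.062 1.607]
0.1 [0.21327536 0.58672011 0.23009672] 0.085696304054295 [[-0.94   0.342 -0.001]
 [ 0.342  0.94  -0.002]
 [ 0.    -0.002 -1.   ]]
```

View pics/scene0.png

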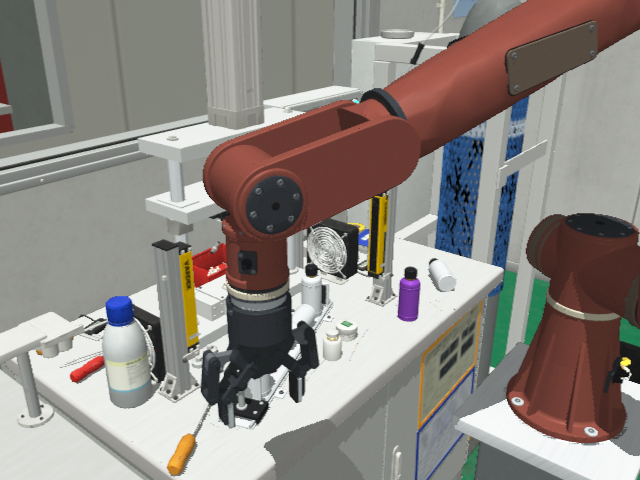

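View pics/top0.png

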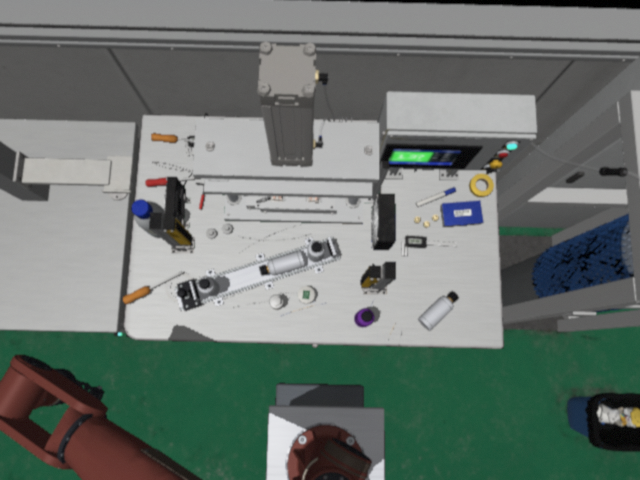

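The scene view shows the arm over the lane's left end, with the purple look-alike at (409,295) and the bench canister at (442,275).

The top view has these candidates:
- (318,250): silver, standing at the stop, canister_1.
- (207,285): silver, standing by the follower, canister_2.
- (287,264): lying in the lane, cap at (264,270), canister_3.
- (438,311): lying on the bench, cap at (453,296), canister_4.
- (365,317): purple and standing, so the look-alike, not wanted.
- Others: pot (307,294), master leak (278,301), caliper (~415,242), blue bottle (143,208).

I choose the four silver ones and check them in a crop.

Run:
```python
from h import *
z=np.load('pics/top0.npz');p,d=z['p'],z['d']
cv2.imwrite('pics/crop0.png',cv2.resize(p[230:340,165:475],None,fx=2.58,fy=2.58,interpolation=cv2.INTER_CUBIC)[:,:,::-1])
W=cloud('top',d)
def comp(name,m):
    n,l,s,c=cv2.connectedComponentsWithStats(m.astype(np.uint8),connectivity=8)
    for i in range(1,n):
        if s[i,4]>25:
            q=W[l==i]; print(name,s[i].tolist(),np.round(c[i],1),'med',np.round(np.median(q,0),3),'zmax',round(float(np.percentile(q[:,2],97)),3))
roi=np.zeros(d.shape,bool);roi[225:335,165:475]=1
print('bench z',np.median(W[320:330,200:260,2]))
comp('z>.09',roi&(W[:,:,2]>.095)&(d>0))
comp('.03-.06',roi&(W[:,:,2]>.025)&(W[:,:,2]<.065)&(d>0))
h=cv2.cvtColor(p,cv2.COLOR_RGB2HSV)
comp('dark',roi&(h[:,:,2]<60))
```

```text
bench z 4.9965279371389595e-05
z>.09 [165, 225, 27, 22, 503] [177.2 235.6] med [0.577 0.393 0.196] zmax 0.3
z>.09 [373, 225, 23, 23, 478] [384.1 235.1] med [ 0.606 -0.138  0.154] zmax 0.163
z>.09 [308, 241, 17, 17, 211] [315.6 248.8] med [0.57  0.043 0.108] zmax 0.134
z>.09 [360, 262, 36, 28, 744] [378.7 275.8] med [ 0.479 -0.114  0.288] zmax 0.312
z>.09 [197, 277, 18, 17, 228] [205.4 285. ] med [0.465 0.334 0.108] zmax 0.134
z>.09 [357, 309, 17, 17, 188] [365.3 317.1] med [ 0.391 -0.092  0.118] zmax 0.13
.03-.06 [371, 237, 19, 14, 52] [377.8 247.6] med [ 0.587 -0.13   0.048] zmax 0.064
.03-.06 [327, 239, 11, 19, 68] [330.9 248.5] med [ 0.584 -0.     0.057] zmax 0.064
.03-.06 [259, 251, 46, 25, 668] [282.5 264.2] med [0.536 0.134 0.046] zmax 0.056
.03-.06 [307, 254, 17, 8, 36] [314.9 258.7] med [0.553 0.045 0.049] zmax 0.062
.03-.06 [205, 283, 14, 14, 45] [213.9 291.2] med [0.454 0.319 0.046] zmax 0.063
.03-.06 [192, 284, 8, 17, 50] [195.9 291.9] med [0.453 0.372 0.05 ] zmax 0.064
.03-.06 [298, 287, 17, 17, 225] [305.8 294.8] med [0.454 0.067 0.032] zmax 0.039
.03-.06 [418, 292, 40, 
[... 379 characters left out ...]

dark [312, 242, 10, 9, 66] [316.6 246.5] med [0.575 0.042 0.13 ] zmax 0.136
dark [385, 263, 10, 17, 161] [389.5 270.7] med [ 0.487 -0.128  0.31 ] zmax 0.314
dark [261, 266, 7, 8, 40] [263.7 269.9] med [0.521 0.187 0.041] zmax 0.048
dark [361, 266, 19, 17, 162] [371.7 272.9] med [ 0.486 -0.089  0.294] zmax 0.3
dark [200, 279, 10, 9, 70] [204.5 283.2] med [0.469 0.335 0.13 ] zmax 0.138
dark [193, 280, 7, 19, 44] [195.8 289.5] med [0.46  0.374 0.042] zmax 0.067
dark [178, 282, 18, 26, 211] [186.3 294.7] med [0.445 0.401 0.022] zmax 0.095
dark [448, 292, 10, 9, 49] [452.7 295.9] med [ 0.461 -0.345  0.035] zmax 0.042
dark [362, 311, 11, 10, 85] [366.9 315.5] med [ 0.395 -0.095  0.124] zmax 0.132
```

View pics/crop0.png

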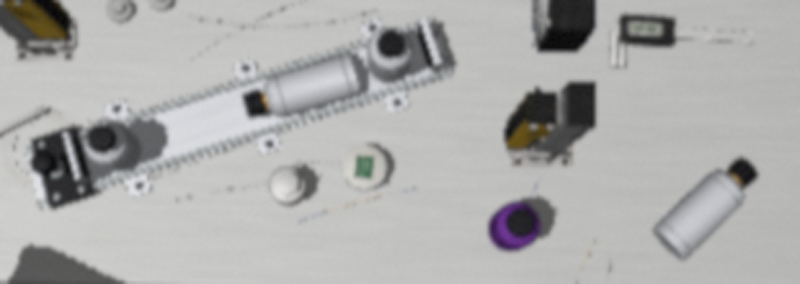

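The crop confirms the choice: silver can at the stop (crop 390,45), silver can by the follower (102,140), lying can in the lane with its cap to the follower (258,102), and lying can on the bench with its cap up-right (742,172). The purple can (515,225) is excluded. Next I measure the axes of the lying cans and cross-check them in the scene view.

```bash
cat > m.py <<'E'
from h import *
def lying(n,box,p,d,zp,zlo=.022,zhi=.07):
    W=cloud(n,d); u0,v0,u1,v1=box
    m=np.zeros(d.shape,np.uint8); m[v0:v1,u0:u1]=((W[...,2]>zlo)&(W[...,2]<zhi)&(d>0))[v0:v1,u0:u1]
    k,l,s,c=cv2.connectedComponentsWithStats(m); i=1+np.argmax(s[1:,4]); m=(l==i)
    P=np.argwhere(m)[:,::-1].astype(float); X=np.array([onz(n,u,v,zp) for u,v in P])[:,:2]
    r=cv2.minAreaRect(X.astype(np.float32)*1000); q=W[m]
    return np.round(r[0],1),np.round(r[1],1),round(r[2],1),'ztop',round(float(np.percentile(q[:,2],95)),4)
E
python3 - <<'E'
from m import *
z=np.load('pics/top0.npz');p,d=z['p'],z['d'];W=cloud('top',d)
print('c3',lying('top',(255,245,308,282),p,d,.028)); print('c4',lying('top',(412,285,465,335),p,d,.024))
z=np.load('pics/scene0.npz');ps,ds=z['p'],z['d']; Ws=cloud('scene',ds)
print('c4 scene',lying('scene',(425,252,462,300),ps,ds,.024,.012))
# cap tops: two-view check, top rays at z=.130 vs scene depth
for nm,uv in(('c1',(316.6,246.5)),('c2',(204.5,283.2))): print(nm,onz('top',*uv,.130).round(4))
def near(W,c,r,zl): 
    m=(np.hypot(W[...,0]-c[0],W[...,1]-c[1])<r)&(W[...,2]>zl)&(W[...,2]<.16); return W[m].mean(0).round(4),int(m.sum())
for c in((.575,.042),(.469,.335),(.521,.187)): print(near(W,c,.03,.11),near(Ws,c,.03,.11))
for nm,c in (('c4',(.417,-.301)),('c3',(.536,.134))):
    m=(np.hypot(Ws[...,0]-c[0],Ws[...,1]-c[1])<.05)&(Ws[...,2]>.02)&(Ws[...,2]<.08); print(nm,'scene',int(m.sum()),np.percentile(Ws[m][:,2],97) if m.any() else 0)
# pad of stop, follower face: tops
for nm,box,zl,zh in(('stop',(320,232,345,265),.05,.085),('fol',(176,275,203,310),.055,.085),('knob',(176,275,203,310),.085,.12)):
    u0,v0,u1,v1=box;q=W[v0:v1,u0:u1].reshape(-1,3);q=q[(q[:,2]>zl)&(q[:,2]<zh)];print(nm,len(q),np.median(q,0).round(4),q.min(0).round(3),q.max(0).round(3))
# strips: bright line direction from plate: z .006-.03 
q=W[240:312,185:345].reshape(-1,3);q=q[(q[:,2]>.006)&(q[:,2]<.016)];r=cv2.minAreaRect((q[:,:2]*1000).astype(np.float32));print('strips',r,len(q))
s=bot.state();print(s['q'])
E
```

```text
c3 (array([539.6, 141. ]), array([ 50.6, 127. ]), 18.6, 'ztop', 0.0556)
c4 (array([ 422.2, -308.9]), array([ 47.4, 128.8]), 43.4, 'ztop', 0.0506)
c4 scene (array([ 421.9, -308.9]), array([ 57.2, 175.4]), 43.6, 'ztop', 0.046)
c1 [0.5747 0.0413 0.13  ]
c2 [0.4689 0.3354 0.13  ]
(array([0.5732, 0.0431, 0.1285]), 100) (array([0.572 , 0.0461, 0.1223]), 137)
(array([0.4671, 0.3368, 0.1277]), 107) (array([nan, nan, nan]), 0)
(array([nan, nan, nan]), 0) (array([nan, nan, nan]), 0)
c4 scene 354 0.046886464806558406
c3 scene 324 0.05179373683529875
stop 86 [5.858e-01 3.000e-04 6.470e-02] [ 0.554 -0.012  0.05 ] [0.616 0.031 0.084]
fol 103 [0.4512 0.3786 0.0713] [0.432 0.352 0.056] [0.478 0.417 0.085]
knob 94 [0.4503 0.3985 0.0936] [0.435 0.344 0.085] [0.49  0.416 0.117]
strips ((510.5850830078125, 187.30702209472656), (205.80674743652344, 459.3273010253906), 1.4209182262420654) 1533
[ 6.35861883e+01  1.24727639e+01  9.25191255e+01 -1.42310159e-03
  7.51304273e+01 -6.42931612e+00]<stdin>:9: RuntimeWarning: Mean of empty slice.
  ret = um.true_divide(
```

```bash
python3 -m pendant '[[3.6,-4.8,0,0,0,-5.6,8.5],[3.6,-4.8,0,0,0,-5.6,8.5],[3.6,-4.8,0,0,0,-5.6,8.5],[3.6,-4.8,0,0,0,-5.6,8.5],[3.6,-4.8,0,0,0,-5.6,8.5],[3.6,-4.8,0,0,0,-5.6,8.5],[3.6,-4.8,0,0,0,-5.6,8.5],[3.6,-4.8,0,0,0,-5.6,8.5]]' 30
python3 -m pendant '[[3.5,-5.0,0,0,0,-5.6,8],[0,0,0,0,0,0,8]]'
python3 -c "
from h import *
s=bot.state();print(np.round(s['q'],2),np.round(s['position'],4),np.round(s['ee_rot'],3).tolist(),s['time'])"
```

```text
time: 1.1
position: [0.5022, 0.2016, 0.2309]
ee_rot: [[-0.423, 0.906, -0.0], [0.906, 0.423, 0.0], [0.0, -0.0, -1.0]]
contact_force: [0.8, 0.0, -0.1]
grip_width: 0.0854
grip_force: 0.0
time: 1.35
position: [0.5384, 0.1497, 0.2309]
ee_rot: [[-0.33, 0.944, -0.0], [0.944, 0.33, -0.001], [-0.001, -0.0, -1.0]]
contact_force: [-0.0, -0.1, -0.2]
grip_width: 0.0801
grip_force: 0.0
[ 8.3800e+00  4.4300e+00  1.0151e+02 -6.0000e-02  7.4070e+01 -1.0870e+01] [0.5384 0.1497 0.2309] [[-0.33, 0.944, -0.0], [0.944, 0.33, -0.001], [-0.001, -0.0, -1.0]] 1.35
```

```bash
python3 -m pendant '[[0,-0.2,-2.5,-8.26,-2.89,0,8],[0,-0.2,-2.5,-8.26,-2.89,0,8],[0,-0.2,-2.5,-8.26,-2.89,0,8],[0,0,-2.5,-8.26,-2.89,0,8],[0,0,0,0,0,0,8]]'
python3 -c "
from h import *
shot('top','top1');shot('scene','scene1')
s=bot.state();print(np.round(s['q'],2),np.round(s['position'],4),np.round(s['ee_rot'],3).tolist(),s['time'])"
```

```text
time: 1.98
position: [0.5319, 0.1486, 0.1263]
ee_rot: [[-0.286, 0.941, 0.183], [0.768, 0.339, -0.543], [-0.573, -0.014, -0.819]]
contact_force: [0.3, -0.2, 0.1]
grip_width: 0.0803
grip_force: 0.0
[ 26.13  16.41 105.83 -37.92  67.69  24.34] [0.5361 0.1481 0.1313] [[-0.278, 0.942, 0.189], [0.771, 0.336, -0.54], [-0.573, -0.005, -0.82]] 2.075
```

View pics/scene1.png

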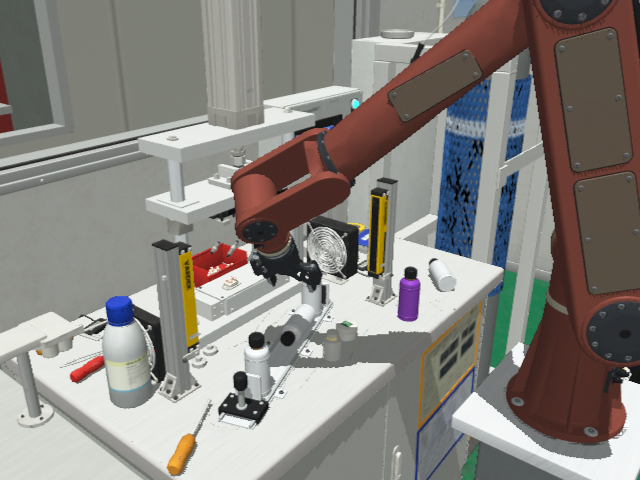

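The scene view shows the gripper tilted over the lying can (about (300,325)), which sits between the cans at (258,360) and (315,290). The way down is clear.

```bash
python3 -m pendant '[[0.1,-0.2,-4,0,0,0,8],[0.1,-0.2,-4,0,0,0,8],[0.1,-0.1,-2,0,0,0,8],[0,0,-1,0,0,0,8],[0,0,0,0,0,0,8],[0,0,0,0,0,0,8]]'
python3 -c "
from h import *
s=bot.state();print(np.round(s['q'],2),np.round(s['position'],4),np.round(s['ee_rot'],3).tolist(),s['contact_force'])"
```

```text
time: 2.82
position: [0.5409, 0.1429, 0.0228]
ee_rot: [[-0.275, 0.942, 0.192], [0.772, 0.335, -0.541], [-0.574, -0.001, -0.819]]
contact_force: [-0.0, -0.1, 0.4]
grip_width: 0.0798
grip_force: 0.0
[ 25.48  26.79 106.61 -41.88  58.7   32.2 ] [0.5409 0.1429 0.0228] [[-0.275, 0.942, 0.192], [0.772, 0.335, -0.541], [-0.574, -0.001, -0.819]] [-0.03295553 -0.08690825  0.35705849]
```

```bash
python3 -m pendant '[[-0.2,0,-0.7,0,0,0,8],[0,0,0,0,0,0,5],[0,0,0,0,0,0,4],[0,0,0,0,0,0,4],[0,0,0,0,0,0,4],[0,0,0,0,0,0,4]]' 50
```

```text
time: 3.58
position: [0.5377, 0.1427, 0.0145]
ee_rot: [[-0.276, 0.942, 0.19], [0.771, 0.335, -0.541], [-0.573, -0.003, -0.819]]
contact_force: [-0.6, 1.4, 1.9]
grip_width: 0.0461
grip_force: 51.8
```

```bash
python3 -m pendant '[[0,0,3,0,0,0,4],[0,0,2,9.42,3.35,0,4],[-0.5,1.4,1,9.42,3.35,0,4],[-0.5,1.4,1,9.42,3.35,0,4],[-0.5,1.4,1,9.42,3.35,0,4],[-0.5,1.4,1,9.42,3.35,0,4],[-0.5,1.4,1,9.42,3.35,0,4],[-0.5,1.4,1,9.42,3.35,0,4]]'
python3 -m pendant '[[-0.5,1.4,1,9.42,3.35,0,4],[-0.5,1.4,1,9.42,3.35,0,4],[0,0,0,0,0,0,4],[0,0,0,0,0,0,4]]'
python3 -c "
from h import *
shot('scene','scene2')
s=bot.state();print(np.round(s['q'],2),np.round(s['position'],4),np.round(s['ee_rot'],3).tolist(),s['contact_force'])"
```

```text
time: 4.58
position: [0.5075, 0.2259, 0.1245]
ee_rot: [[-0.275, 0.941, -0.195], [0.769, 0.338, 0.542], [0.577, -0.001, -0.817]]
contact_force: [-0.5, 0.0, -3.2]
grip_width: 0.0464
grip_force: 52.1
time: 5.08
position: [0.4975, 0.254, 0.1436]
ee_rot: [[-0.194, 0.941, -0.277], [0.543, 0.338, 0.769], [0.817, -0.001, -0.576]]
contact_force: [-0.0, 0.9, -2.4]
grip_width: 0.0464
grip_force: 52.2
[ -4.91  23.01 105.17  48.18  84.98 -44.21] [0.4977 0.2544 0.1443] [[-0.195, 0.941, -0.277], [0.542, 0.339, 0.769], [0.817, 0.0, -0.576]] [-0.38214813 -1.017799   -2.76252966]
```

View pics/scene2.png

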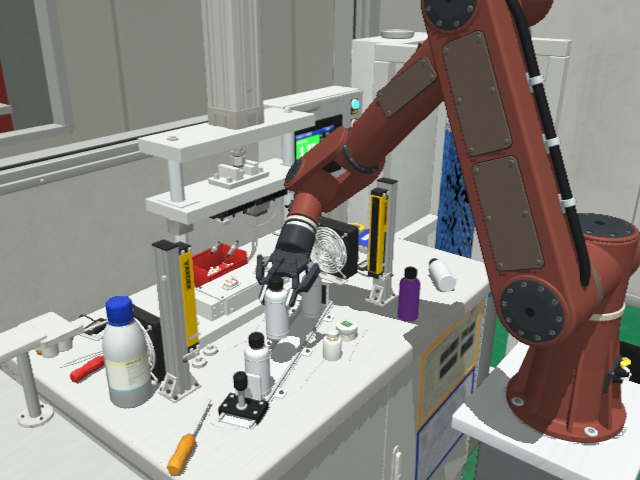

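The scene view shows canister_3 upright in the tilted gripper (277,310), clear of canister_2 (257,360). I lower it into the lane.

```bash
python3 -m pendant '[[-0.69,1.96,0,0,0,0,4],[-0.69,1.96,-2,0,0,0,4],[0,0,-3,0,0,0,4],[0,0,-1.5,0,0,0,4],[0,0,0,0,0,0,4],[0,0,0,0,0,0,4]]'
python3 -m pendant '[[0,0,-0.6,0,0,0,4],[0,0,0,0,0,0,4],[0,0,0,0,0,0,4]]'
```

```text
time: 5.88
position: [0.4845, 0.2938, 0.0804]
ee_rot: [[-0.195, 0.941, -0.276], [0.54, 0.338, 0.771], [0.819, 0.001, -0.574]]
contact_force: [1.3, -0.8, -1.8]
grip_width: 0.0463
grip_force: 52.2
time: 6.25
position: [0.484, 0.2935, 0.0735]
ee_rot: [[-0.194, 0.941, -0.277], [0.54, 0.338, 0.771], [0.819, -0.0, -0.574]]
contact_force: [0.2, -0.4, -2.4]
grip_width: 0.0464
grip_force: 52.2
```

```bash
python3 -m pendant '[[0,0,-0.3,0,0,0,4],[0,0,0,0,0,0,4]]'; python3 -m pendant '[[0,0,-0.2,0,0,0,4],[0,0,0,0,0,0,4]]'; python3 -c "
from h import *
shot('top','top2');p,d=shot('scene','scene3')
cv2.imwrite('pics/crop3.png',cv2.resize(p[250:430,180:380],None,fx=3.3,fy=3.3,interpolation=cv2.INTER_CUBIC)[:,:,::-1])"
```

```text
time: 6.5
position: [0.4841, 0.2937, 0.0731]
ee_rot: [[-0.194, 0.941, -0.279], [0.536, 0.34, 0.773], [0.822, 0.0, -0.57]]
contact_force: [-1.9, -3.6, 9.0]
grip_width: 0.0464
grip_force: 53.2
time: 6.75
position: [0.4841, 0.2939, 0.0731]
ee_rot: [[-0.194, 0.94, -0.28], [0.533, 0.341, 0.774], [0.823, 0.001, -0.567]]
contact_force: [-3.7, -6.2, 15.2]
grip_width: 0.0463
grip_force: 53.8
```

View pics/crop3.png

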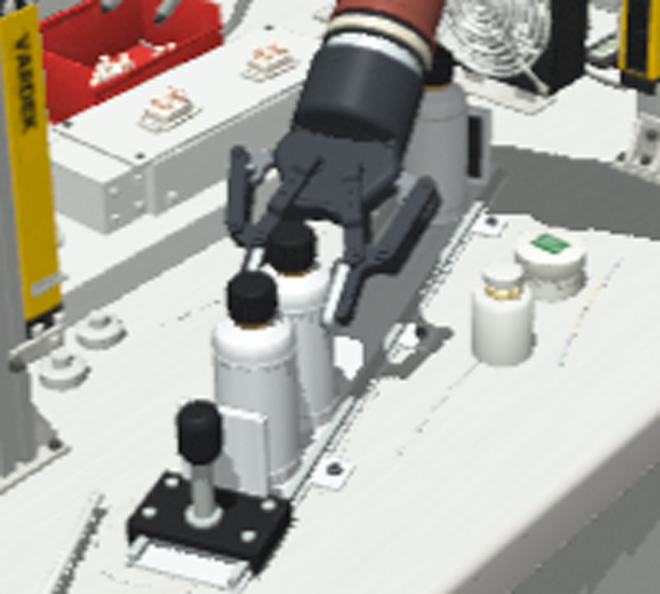

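The crop shows canister_3 (cap at (290,248)) standing directly behind canister_2 (cap (250,298)), foot between the strips as far as visible. I check its seating by comparing cap heights in depth.

```bash
python3 - <<'E'
from h import *
z=np.load('pics/scene3.npz');p,d=z['p'],z['d'];W=cloud('scene',d)
for nm,c in(('c2',(.4689,.3354)),('c3',(.4885,.281))):
    m=(np.hypot(W[...,0]-c[0],W[...,1]-c[1])<.02)&(W[...,2]>.105)&(W[...,2]<.15)&(p.max(-1)<70)
    q=W[m];print(nm,m.sum(),q.mean(0).round(4),np.percentile(q[:,2],[50,90,97]).round(4), np.argwhere(m).min(0),np.argwhere(m).max(0))
E
python3 -m pendant '[[0,0,0.2,0,0,0,4.6],[0,0,0,0,0,0,5.2],[0,0,0,0,0,0,5.6],[0,0,0,0,0,0,6.2],[0,0,0,0,0,0,6.2]]'
```

```text
c2 201 [0.465  0.3419 0.1229] [0.1247 0.1297 0.1305] [332 249] [347 263]
c3 195 [0.4854 0.2874 0.1225] [0.1249 0.1296 0.1304] [317 261] [332 275]
time: 7.48
position: [0.4836, 0.2937, 0.0701]
ee_rot: [[-0.193, 0.941, -0.278], [0.54, 0.338, 0.771], [0.819, -0.001, -0.574]]
contact_force: [0.2, 0.1, -0.3]
grip_width: 0.0618
grip_force: 0.0
```

Canister_3's cap is at 0.130 m, the same as canister_2's, so it stands on the plate. It is released; I retreat and travel to canister_4.

```bash
python3 -m pendant '[[1.2,-3.3,2.5,0,0,0,6.5],[1.2,-3.3,2.5,0,0,0,7],[0,0,6,-9.41,-3.38,0,8],[0,0,6,-9.41,-3.38,0,8],[0,0,6,-9.41,-3.38,0,8],[0,0,6,-9.41,-3.38,0,8],[0,0,2,-9.41,-3.38,0,8],[0,0,0,-4.7,-1.69,0,8]]'
python3 -m pendant '[[-0.5,-3.6,0,0,0,-10.4,8],[-0.5,-3.6,0,0,0,-10.4,8],[-0.5,-3.6,0,0,0,-10.4,8],[-0.5,-3.6,0,0,0,-10.4,8],[-0.5,-3.6,0,0,0,-10.4,8],[-0.5,-3.6,0,0,0,-10.4,8],[-0.5,-3.6,0,0,0,-10.4,8],[-0.5,-3.6,0,0,0,-10.4,8]]'
python3 -m pendant '[[-0.5,-3.6,0,0,0,-10.4,8],[-0.5,-3.6,0,0,0,-10.4,8],[-0.5,-3.6,0,0,0,-10.4,8],[-0.5,-3.6,0,0,0,-10.4,8],[-0.5,-3.6,0,0,0,-10.4,8],[-0.5,-3.6,0,0,0,-10.4,8],[-0.5,-3.6,0,0,0,-10.4,8],[0,0,0,0,0,0,8]]'
python3 -c "
from h import *
shot('scene','scene4');shot('top','top4')
s=bot.state();print(np.round(s['q'],2),np.round(s['position'],4),np.round(s['ee_rot'],3).tolist(),s['contact_force'])"
```

```text
time: 8.48
position: [0.5085, 0.2293, 0.3853]
ee_rot: [[-0.34, 0.94, 0.009], [0.94, 0.34, -0.0], [-0.003, 0.008, -1.0]]
contact_force: [0.4, 0.1, 0.3]
grip_width: 0.0802
grip_force: 0.0
time: 9.48
position: [0.4672, -0.0613, 0.38]
ee_rot: [[0.897, 0.442, -0.001], [0.442, -0.897, 0.001], [-0.0, -0.001, -1.0]]
contact_force: [0.7, 0.5, 0.3]
grip_width: 0.0797
grip_force: 0.0
time: 10.48
position: [0.432, -0.314, 0.3795]
ee_rot: [[0.689, -0.725, -0.001], [-0.725, -0.689, 0.001], [-0.002, -0.0, -1.0]]
contact_force: [-0.2, 0.4, 1.6]
grip_width: 0.0803
grip_force: 0.0
[-4.338e+01 -3.550e+00  9.379e+01  7.000e-02  8.986e+01  9.283e+01] [ 0.4326 -0.312   0.3798] [[0.692, -0.722, -0.0], [-0.722, -0.692, 0.002], [-0.002, -0.001, -1.0]] [ 0.40958353  0.11819646 -0.25530129]
```

```bash
python3 -m pendant '[[-0.2,0,-5,6.54,6.18,0,8],[-0.2,0,-5,6.54,6.18,0,8],[-0.2,0,-5,6.54,6.18,0,8],[-0.2,0.1,-5,6.54,6.18,0,8],[-0.2,0.1,-5,6.54,6.18,0,8],[0,0,0,0,0,0,8],[0,0,0,0,0,0,8]]'
python3 - <<'E'
from h import *
s=bot.state();print(np.round(s['q'],2),np.round(s['position'],4),np.round(s['ee_rot'],3).tolist())
z=np.load('pics/top4.npz');p,d=z['p'],z['d'];W=cloud('top',d)
for nm,c in(('c1',(.5747,.0413)),('c2',(.4689,.3354)),('c3',(.4885,.281))):
    m=(np.hypot(W[...,0]-c[0],W[...,1]-c[1])<.025)&(W[...,2]>.115)&(W[...,2]<.15)&(p.max(-1)<70)
    v,u=np.argwhere(m).mean(0);print(nm,m.sum(),onz('top',u,v,.13).round(4))
E
```

```text
time: 11.45
position: [0.4236, -0.31, 0.1324]
ee_rot: [[0.492, -0.723, -0.485], [-0.51, -0.691, 0.513], [-0.706, -0.005, -0.709]]
contact_force: [0.3, -0.3, 0.5]
grip_width: 0.0802
grip_force: 0.0
[-44.66  36.19  81.45   1.43 107.22  91.36] [ 0.4236 -0.31    0.1324] [[0.492, -0.723, -0.485], [-0.51, -0.691, 0.513], [-0.706, -0.005, -0.709]]
c1 70 [0.5745 0.0417 0.13  ]
c2 73 [0.4691 0.3356 0.13  ]
c3 69 [0.4872 0.2811 0.13  ]
```

```bash
python3 -m pendant '[[-0.1,0,-4,0,0,0,8],[0,0,-4,0,0,0,8],[0,0,-2.5,0,0,0,8],[0,0,-1,0,0,0,8],[0,0,0,0,0,0,8],[0,0,0,0,0,0,8]]'
python3 -m pendant '[[0,0,-0.3,0,0,0,7],[0,0,0,0,0,0,5],[0,0,0,0,0,0,4],[0,0,0,0,0,0,4],[0,0,0,0,0,0,4],[0,0,0,0,0,0,4]]' 50
```

```text
time: 12.2
position: [0.4228, -0.3113, 0.0171]
ee_rot: [[0.492, -0.724, -0.484], [-0.511, -0.69, 0.513], [-0.705, -0.005, -0.709]]
contact_force: [-0.2, 0.2, 1.0]
grip_width: 0.0802
grip_force: 0.0
time: 12.95
position: [0.422, -0.3106, 0.0124]
ee_rot: [[0.491, -0.724, -0.485], [-0.51, -0.69, 0.514], [-0.707, -0.005, -0.708]]
contact_force: [1.3, -1.0, 1.1]
grip_width: 0.0468
grip_force: 51.5
```

```bash
python3 -m pendant '[[0,0,4,0,0,0,4],[0,0,6,-6.54,-6.18,0,4],[0,0,6,-6.54,-6.18,0,4],[0,0,6,-6.54,-6.18,0,4],[0,0,6,-6.54,-6.18,0,4],[0,0,6,-6.54,-6.18,0,4],[0,0,4,0,0,0,4],[0,0,4,0,0,0,4]]'
python3 -m pendant '[[0.6,3.5,0,0,0,10.4,4],[0.6,3.5,0,0,0,10.4,4],[0.6,3.5,0,0,0,10.4,4],[0.6,3.5,0,0,0,10.4,4],[0.6,3.5,0,0,0,10.4,4],[0.6,3.5,0,0,0,10.4,4],[0.6,3.5,0,0,0,10.4,4],[0.6,3.5,0,0,0,10.4,4]]'
python3 -m pendant '[[0.6,3.5,0,0,0,10.4,4],[0.6,3.5,0,0,0,10.4,4],[0.6,3.5,0,0,0,10.4,4],[0.6,3.5,0,0,0,10.4,4],[0.6,3.5,0,0,0,10.4,4],[0.6,3.5,0,0,0,10.4,4],[0.6,3.5,0,0,0,10.4,4],[0,0,0,0,0,0,4]]'
python3 -c "
from h import *
s=bot.state();print(np.round(s['q'],2),np.round(s['position'],4),np.round(s['ee_rot'],3).tolist(),s['contact_force'])"
```

```text
time: 13.95
position: [0.4208, -0.3093, 0.4333]
ee_rot: [[0.692, -0.722, -0.0], [-0.722, -0.692, 0.001], [-0.001, -0.0, -1.0]]
contact_force: [0.7, -0.9, -2.3]
grip_width: 0.0466
grip_force: 51.9
time: 14.95
position: [0.4691, -0.0291, 0.4309]
ee_rot: [[0.796, 0.606, -0.003], [0.606, -0.796, 0.001], [-0.002, -0.002, -1.0]]
contact_force: [0.1, -0.3, -1.1]
grip_width: 0.0466
grip_force: 51.7
time: 15.95
position: [0.5109, 0.2164, 0.4302]
ee_rot: [[-0.341, 0.94, -0.004], [0.94, 0.341, -0.001], [0.001, -0.004, -1.0]]
contact_force: [-1.7, -0.4, -2.2]
grip_width: 0.0463
grip_force: 51.9
[ 1.569e+01 -1.160e+00  8.632e+01  2.000e-02  9.509e+01 -4.240e+00] [0.5109 0.2164 0.4302] [[-0.341, 0.94, -0.004], [0.94, 0.341, -0.001], [0.001, -0.004, -1.0]] [-1.68419847 -0.44240189 -2.16339397]
```

```bash
python3 -m pendant '[[0,0,-5,8.46,3.07,0,4],[0,0,-5,8.46,3.07,0,4],[0,0,-5,8.46,3.07,0,4],[-0.3,1.0,-5,8.46,3.07,0,4],[-0.4,1.1,-3,8.46,3.07,0,4],[0,0,0,0,0,0,4],[0,0,0,0,0,0,4]]'
python3 - <<'E'
from h import *
s=bot.state();print(np.round(s['q'],2),np.round(s['position'],4),np.round(s['ee_rot'],3).tolist())
p,d=shot('scene','scene5');cv2.imwrite('pics/crop5.png',cv2.resize(p[200:430,180:420],None,fx=2.6,fy=2.6,interpolation=cv2.INTER_CUBIC)[:,:,::-1])
E
```

```text
time: 16.82
position: [0.5058, 0.2352, 0.2039]
ee_rot: [[-0.239, 0.941, -0.239], [0.667, 0.338, 0.663], [0.705, -0.001, -0.709]]
contact_force: [0.2, 0.8, -2.0]
grip_width: 0.0464
grip_force: 52.0
[ -3.65  14.17 103.74  40.47  85.21 -35.5 ] [0.5058 0.2352 0.2039] [[-0.239, 0.941, -0.239], [0.667, 0.338, 0.663], [0.705, -0.001, -0.709]]
```

View pics/crop5.png

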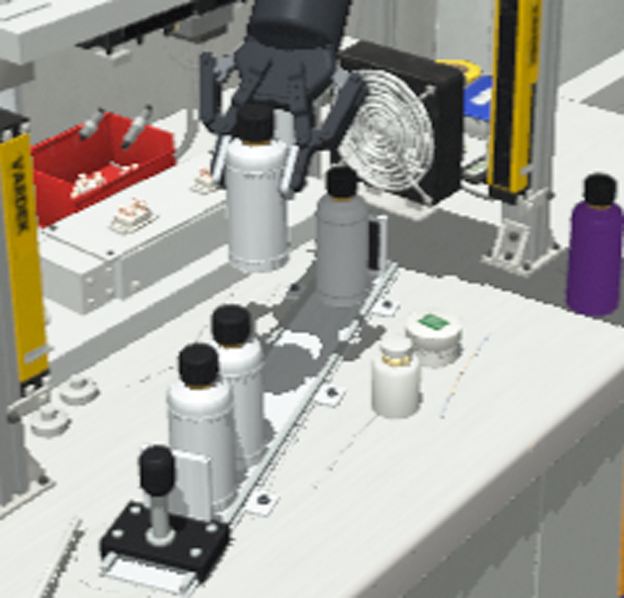

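The crop shows canister_4 upright in the gripper (255,200), with canister_3 (235,385), canister_2 (200,430) and canister_1 (342,240) all standing. I lower it.

```bash
python3 -m pendant '[[-0.15,0.2,-4,0,0,0,4],[0,0,-4,0,0,0,4],[0,0,-3,0,0,0,4],[0,0,-1.2,0,0,0,4],[0,0,0,0,0,0,4],[0,0,0,0,0,0,4]]'
python3 -m pendant '[[0,0,-0.5,0,0,0,4],[0,0,0,0,0,0,4],[0,0,0,0,0,0,4]]'
python3 -m pendant '[[0,0,-0.3,0,0,0,4],[0,0,0,0,0,0,4],[0,0,0,0,0,0,4]]'
```

```text
time: 17.62
position: [0.5051, 0.2378, 0.0825]
ee_rot: [[-0.241, 0.941, -0.239], [0.666, 0.339, 0.664], [0.706, 0.001, -0.708]]
contact_force: [0.0, -0.5, -2.4]
grip_width: 0.0466
grip_force: 52.0
time: 18.0
position: [0.5033, 0.2375, 0.0754]
ee_rot: [[-0.238, 0.941, -0.241], [0.666, 0.339, 0.665], [0.707, -0.003, -0.707]]
contact_force: [-0.4, 0.2, -2.2]
grip_width: 0.046
grip_force: 52.0
time: 18.38
position: [0.5032, 0.2376, 0.0722]
ee_rot: [[-0.238, 0.941, -0.242], [0.666, 0.339, 0.665], [0.707, -0.003, -0.707]]
contact_force: [0.9, -0.2, -2.5]
grip_width: 0.0469
grip_force: 52.0
```

```bash
python3 -m pendant '[[0,0,-0.2,0,0,0,4],[0,0,0,0,0,0,4]]'
python3 -m pendant '[[0,0,-0.2,0,0,0,4],[0,0,0,0,0,0,4]]'
python3 - <<'E'
from h import *
p,d=shot('scene','scene6');W=cloud('scene',d)
for nm,c in(('c2',(.4689,.3354)),('c3',(.4885,.281)),('c4',(.508,.2265))):
    m=(np.hypot(W[...,0]-c[0],W[...,1]-c[1])<.02)&(W[...,2]>.105)&(W[...,2]<.15)&(p.max(-1)<70)
    q=W[m];print(nm,m.sum(),q.mean(0).round(4),np.percentile(q[:,2],[50,90,97]).round(4))
E
```

```text
time: 18.62
position: [0.5031, 0.2376, 0.0701]
ee_rot: [[-0.238, 0.941, -0.242], [0.666, 0.339, 0.664], [0.707, -0.003, -0.707]]
contact_force: [-0.6, -0.6, -1.5]
grip_width: 0.0468
grip_force: 52.0
time: 18.88
position: [0.5031, 0.2376, 0.0681]
ee_rot: [[-0.238, 0.941, -0.242], [0.666, 0.339, 0.664], [0.707, -0.003, -0.707]]
contact_force: [-0.2, -0.1, -2.0]
grip_width: 0.0466
grip_force: 52.0
c2 201 [0.4648 0.3421 0.1227] [0.1247 0.1298 0.1306]
c3 184 [0.4836 0.2877 0.1225] [0.1246 0.1298 0.1304]
c4 176 [0.5034 0.2332 0.1258] [0.1279 0.1331 0.1343]
```

```bash
python3 -m pendant '[[0,0,-0.2,0,0,0,4],[0,0,0,0,0,0,4]]'
python3 -m pendant '[[0,0,-0.15,0,0,0,4],[0,0,0,0,0,0,4]]'
python3 -m pendant '[[0,0,-0.1,0,0,0,4],[0,0,0,0,0,0,4]]'
```

```text
time: 19.18
position: [0.5031, 0.2376, 0.0661]
ee_rot: [[-0.238, 0.941, -0.242], [0.666, 0.339, 0.664], [0.707, -0.003, -0.707]]
contact_force: [-0.8, -1.3, -2.2]
grip_width: 0.0468
grip_force: 52.0
time: 19.42
position: [0.5033, 0.2376, 0.0648]
ee_rot: [[-0.238, 0.941, -0.241], [0.666, 0.339, 0.664], [0.707, -0.003, -0.707]]
contact_force: [0.0, 0.6, -1.7]
grip_width: 0.0465
grip_force: 52.1
time: 19.68
position: [0.5034, 0.2376, 0.0647]
ee_rot: [[-0.238, 0.941, -0.242], [0.665, 0.339, 0.665], [0.708, -0.003, -0.706]]
contact_force: [-0.9, -1.5, 4.7]
grip_width: 0.0465
grip_force: 52.5
```

```bash
python3 -m pendant '[[0,0,0.1,0,0,0,4.6],[0,0,0,0,0,0,5.4],[0,0,0,0,0,0,6.2],[0,0,0,0,0,0,6.2],[1,-2.7,2.8,0,0,0,7],[1,-2.7,2.8,0,0,0,7],[0,0,5,-8.46,-3.07,0,7],[0,0,5,-8.46,-3.07,0,7]]'
python3 -m pendant '[[0,0,5,-8.46,-3.07,0,7],[0,0,5,-8.46,-3.07,0,7],[0,0,0,-8.46,-3.07,0,7],[0,0,0,0,0,0,7]]'
python3 - <<'E'
from h import *
p,d=shot('scene','scene7');W2=cloud('scene',d)
q,e=shot('top','top7');W=cloud('top',e)
for nm,c in(('c1',(.5747,.0413)),('c2',(.4689,.3354)),('c3',(.4885,.281)),('c4',(.508,.2265))):
  for n,I,w in(('scene',p,W2),('top',q,W)):
    m=(np.hypot(w[...,0]-c[0],w[...,1]-c[1])<.025)&(w[...,2]>.108)&(w[...,2]<.15)&(I.max(-1)<70)
    if m.sum()>9: v,u=np.argwhere(m).mean(0);print(nm,n,m.sum(),w[m].mean(0).round(4),np.percentile(w[m][:,2],97).round(4),onz(n,u,v,.13).round(4))
for n,I,w in(('scene',p,W2),('top',q,W)):
    m=(np.hypot(w[...,0]-.451,w[...,1]-.398)<.03)&(w[...,2]>.075)&(w[...,2]<.11)&(I.max(-1)<80)
    v,u=np.argwhere(m).mean(0);print('knob',n,m.sum(),w[m].mean(0).round(4),np.percentile(w[m][:,2],[50,97]).round(4),onz(n,u,v,.09).round(4))
s=bot.state();print(np.round(s['position'],4))
cv2.imwrite('pics/crop7.png',cv2.resize(p[230:430,180:380],None,fx=2.9,fy=2.9,interpolation=cv2.INTER_CUBIC)[:,:,::-1])
E
```

```text
time: 20.68
position: [0.5238, 0.1823, 0.2214]
ee_rot: [[-0.298, 0.942, -0.153], [0.842, 0.335, 0.423], [0.45, -0.003, -0.893]]
contact_force: [-0.4, -0.5, -0.2]
grip_width: 0.0699
grip_force: 0.0
time: 21.18
position: [0.5226, 0.1859, 0.3222]
ee_rot: [[-0.342, 0.94, 0.002], [0.94, 0.342, 0.001], [0.001, 0.002, -1.0]]
contact_force: [-0.1, 0.6, -0.5]
grip_width: 0.0701
grip_force: 0.0
c1 scene 122 [0.5712 0.0472 0.122 ] 0.1304 [0.5609 0.06   0.13  ]
c1 top 92 [0.5742 0.0431 0.1287] 0.1343 [0.5739 0.0432 0.13  ]
c2 scene 204 [0.4647 0.3421 0.1226] 0.1301 [0.4565 0.3503 0.13  ]
c2 top 72 [0.469  0.3357 0.1294] 0.1349 [0.4689 0.3356 0.13  ]
c3 scene 181 [0.4837 0.2877 0.1225] 0.13 [0.4752 0.2967 0.13  ]
c3 top 19 [0.4884 0.273  0.1267] 0.133 [0.488  0.2726 0.13  ]
c4 scene 172 [0.5031 0.2328 0.1222] 0.1302 [0.494  0.2429 0.13  ]
c4 top 67 [0.5067 0.2272 0.1298] 0.1366 [0.5067 0.2272 0.13  ]
knob scene 153 [0.4426 0.4085 0.0853] [0.0864 0.0919] [0.4379 0.4129 0.09  ]
knob top 61 [0.4461 0.402  0.0893] [0.0896 0.096 ] [0.446  0.4018 0.09  ]
[0.5224 0.1837 0.3196]
```

View pics/crop7.png

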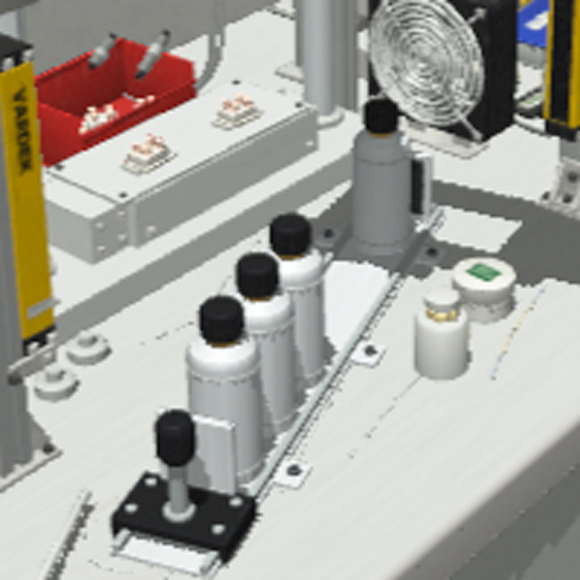

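The crop shows all four cans standing in file: three beside each other at (222,390), (260,340) and (295,300), canister_1 at (380,180), and the knob at (175,435). Next, grip the knob.

```bash
python3 -m pendant '[[-1.9,5.45,-1,0,0,0,5],[-1.9,5.45,-1,0,0,0,5],[-1.9,5.45,-1,0,0,0,5],[-1.9,5.45,-1,0,0,0,5],[0,0,-5,0,0,0,5],[0,0,-5,0,0,0,5],[0,0,-2,0,0,0,5],[0,0,0,0,0,0,5]]'
python3 -c "
from h import *
s=bot.state();print(np.round(s['position'],4),s['contact_force'])"
```

```text
time: 22.28
position: [0.4466, 0.3997, 0.1582]
ee_rot: [[-0.336, 0.942, -0.005], [0.942, 0.336, -0.003], [-0.001, -0.006, -1.0]]
contact_force: [0.6, -1.0, 0.5]
grip_width: 0.0502
grip_force: 0.0
[0.4466 0.3997 0.1582] [ 0.58699341 -1.00571299  0.54872044]
```

```bash
python3 -m pendant '[[0,0.2,-4,0,0,0,5],[0,0,-3,0,0,0,5],[0,0,-2,0,0,0,5],[0,0,0,0,0,0,5],[0,0,0,0,0,0,3],[0,0,0,0,0,0,2],[0,0,0,0,0,0,2],[0,0,0,0,0,0,2]]' 40
```

```text
time: 23.28
position: [0.4467, 0.4038, 0.073]
ee_rot: [[-0.338, 0.941, -0.002], [0.941, 0.338, -0.0], [0.0, -0.002, -1.0]]
contact_force: [-4.1, -1.6, 6.2]
grip_width: 0.0236
grip_force: 39.3
```

```bash
python3 -m pendant '[[0.17,-0.47,0,0,0,0,2],[0.17,-0.47,0,0,0,0,2],[0.34,-0.94,0,0,0,0,2],[0.34,-0.94,0,0,0,0,2],[0.34,-0.94,0,0,0,0,2],[0.34,-0.94,0,0,0,0,2],[0.34,-0.94,0,0,0,0,2],[0.34,-0.94,0,0,0,0,2]]'
python3 -m pendant '[[0.34,-0.94,0,0,0,0,2],[0.34,-0.94,0,0,0,0,2],[0.34,-0.94,0,0,0,0,2],[0.34,-0.94,0,0,0,0,2],[0.34,-0.94,0,0,0,0,2],[0.34,-0.94,0,0,0,0,2],[0.34,-0.94,0,0,0,0,2],[0.34,-0.94,0,0,0,0,2]]'
python3 - <<'E'
from h import *
p,d=shot('scene','scene8');W=cloud('scene',d)
m=(W[...,2]>.117)&(W[...,2]<.14)&(W[...,0]>.42)&(W[...,0]<.62)&(W[...,1]>-.02)&(W[...,1]<.36)&(p.max(-1)<70)
n,l,s,c=cv2.connectedComponentsWithStats(m.astype(np.uint8))
for i in range(1,n):
    if s[i,4]>20: print(s[i],W[l==i].mean(0).round(4),W[l==i][:,2].max().round(4))
E
```

```text
time: 24.28
position: [0.4694, 0.3395, 0.073]
ee_rot: [[-0.337, 0.941, -0.004], [0.941, 0.337, 0.003], [0.004, -0.003, -1.0]]
contact_force: [-7.9, 2.6, 7.0]
grip_width: 0.0238
grip_force: 39.5
time: 25.28
position: [0.4962, 0.2639, 0.073]
ee_rot: [[-0.337, 0.941, -0.005], [0.941, 0.337, 0.002], [0.004, -0.004, -1.0]]
contact_force: [-8.9, 2.5, 9.6]
grip_width: 0.0232
grip_force: 39.7
[306 264  12  10  89] [0.5716 0.0468 0.1248] 0.1309
[291 280  16  18 152] [0.5346 0.137  0.1256] 0.1307
[274 301  21  26 204] [0.473  0.2543 0.1279] 0.14
[245 305  22  17 198] [0.5228 0.2802 0.1289] 0.1399
```

```bash
python3 -m pendant '[[0.25,-0.97,-0.1,0,0,0,2],[0.34,-0.94,0,0,0,0,2],[0.34,-0.94,0,0,0,0,2],[0.34,-0.94,0,0,0,0,2],[0.17,-0.47,0,0,0,0,2],[0.17,-0.47,0,0,0,0,2],[0,0,0,0,0,0,2]]'
python3 -m pendant '[[0.1,-0.28,0,0,0,0,2],[0,0,0,0,0,0,2]]'
python3 -m pendant '[[0.1,-0.28,0,0,0,0,2],[0,0,0,0,0,0,2]]'
```

```text
time: 26.2
position: [0.5129, 0.2164, 0.073]
ee_rot: [[-0.337, 0.941, -0.004], [0.941, 0.337, 0.001], [0.003, -0.004, -1.0]]
contact_force: [-10.0, 1.5, 13.1]
grip_width: 0.0236
grip_force: 40.2
time: 26.45
position: [0.5133, 0.2153, 0.073]
ee_rot: [[-0.337, 0.942, -0.005], [0.942, 0.337, 0.005], [0.006, -0.004, -1.0]]
contact_force: [-11.9, 5.8, 12.0]
grip_width: 0.0236
grip_force: 40.2
time: 26.7
position: [0.5133, 0.2152, 0.073]
ee_rot: [[-0.335, 0.942, -0.007], [0.942, 0.335, 0.01], [0.012, -0.003, -1.0]]
contact_force: [-13.3, 13.1, 14.5]
grip_width: 0.0236
grip_force: 40.2
```

Run:
```python
from h import *
p,d=shot('scene','scene9');W=cloud('scene',d)
cv2.imwrite('pics/crop9.png',cv2.resize(p[230:380,230:370],None,fx=4.2,fy=4,interpolation=cv2.INTER_CUBIC)[:,:,::-1])
m=(W[...,2]>.117)&(W[...,2]<.132)&(W[...,0]>.42)&(W[...,0]<.62)&(W[...,1]>-.02)&(W[...,1]<.36)&(p.max(-1)<70)
n,l,s,c=cv2.connectedComponentsWithStats(m.astype(np.uint8))
for i in range(1,n):
    if s[i,4]>20: print(s[i],W[l==i].mean(0).round(4),W[l==i][:,2].max().round(4))
```

```text
[301 261  18  25 213] [0.5631 0.0644 0.1258] 0.1312
[295 289   5   9  34] [0.5196 0.1589 0.1248] 0.1305
[258 295  19  15 129] [0.5388 0.2303 0.1252] 0.132
[285 300  17  14 109] [0.4867 0.2128 0.1249] 0.132
```

View pics/crop9.png

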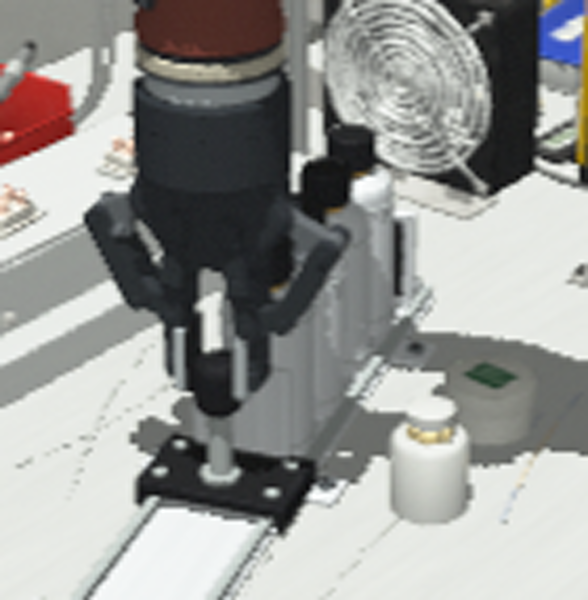

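The crop shows the gripper on the knob (215,380) and the row standing up to the pad (405,255). The follower is blocked at about 0.200 m of travel, so I check from above whether gaps remain.

Run:
```python
from h import *
p,d=shot('top','top9');W=cloud('top',d);z0=np.load('pics/top7.npz');W0=cloud('top',z0['d'])
O=np.array([.5746,.0415]);u=np.array([-.3385,.941]);v=np.array([.941,.3385])
def lane(q): return np.c_[(q[:,:2]-O)@u,(q[:,:2]-O)@v,q[:,2]]
for nm,w,I in(('before',W0,z0['p']),('now',W,p)):
    L=lane(w.reshape(-1,3)); a=I.reshape(-1,3).max(1)
    k=(abs(L[:,1])<.03)&(L[:,2]>.05)&(L[:,2]<.08)&(L[:,0]<-.02)&(L[:,0]>-.12); 
    print(nm,'stop s',np.percentile(L[k][:,0],[5,50,90,98]).round(4),k.sum())
    k=(abs(L[:,1])<.035)&(L[:,2]>.118)&(L[:,2]<.142)&(L[:,0]>-.07)&(L[:,0]<.3)&(a<70); m=k.reshape(480,640)
    n,l,s,c=cv2.connectedComponentsWithStats(m.astype(np.uint8))
    for i in range(1,n):
        if s[i,4]>12: print(s[i],lane(onz('top',*c[i],.13)[None]).round(4))
```

```text
before stop s [-0.0485 -0.0429 -0.0383 -0.0381] 77
[311 242  11  11  90] [[2.0e-03 1.0e-04 1.3e-01]]
[242 266  10   9  65] [[ 0.1979 -0.0012  0.13  ]]
[227 273   4   8  17] [[ 0.247  -0.0037  0.13  ]]
now stop s [-0.0479 -0.0435 -0.0382 -0.0271] 70
[318 240   9  10  69] [[-0.0155 -0.0004  0.13  ]]
[300 246  11  11  91] [[ 0.0328 -0.0016  0.13  ]]
[284 252  10  11  88] [[ 0.0801 -0.0036  0.13  ]]
[269 257   9  12  73] [[ 0.1251 -0.0038  0.13  ]]
```

From above, the cans stand at s = -15, 33, 80 and 125 mm with the pad at about -39 mm. Spacing is about 48 mm and canister_1 is on the pad, so the row is closed. I release and withdraw straight up.

```bash
python3 -m pendant '[[-0.1,0.28,0.1,0,0,0,2.6],[0,0,0,0,0,0,3.5],[0,0,0,0,0,0,4.5],[0,0,0,0,0,0,5],[0,0,3,0,0,0,5],[0,0,5,0,0,0,5],[0,0,6,0,0,0,5],[0,0,6,0,0,0,5]]'
python3 -m pendant '[[-2,5.5,2,0,0,0,5],[-2,5.5,0,0,0,0,5],[-2,5.5,0,0,0,0,5],[-2,5.5,0,0,0,0,5],[0,0,0,0,0,0,5],[0,0,0,0,0,0,5]]'
python3 - <<'E'
from h import *
p,d=shot('top','top10');W=cloud('top',d);shot('scene','scene10')
O=np.array([.5746,.0415]);u=np.array([-.3385,.941]);v=np.array([.941,.3385])
lane=lambda q:np.c_[(q[:,:2]-O)@u,(q[:,:2]-O)@v,q[:,2]]
L=lane(W.reshape(-1,3));a=p.reshape(-1,3).max(1)
for lo,hi in((.118,.142),(.08,.102)):
    m=((abs(L[:,1])<.035)&(L[:,2]>lo)&(L[:,2]<hi)&(L[:,0]>-.07)&(L[:,0]<.3)&(a<70)).reshape(480,640)
    n,l,s,c=cv2.connectedComponentsWithStats(m.astype(np.uint8))
    for i in range(1,n):
        if s[i,4]>12: print(lo,s[i],lane(onz('top',*c[i],.13 if lo>.1 else .09)[None]).round(4),W[l==i][:,2].max().round(3))
# where the movables are
for nm,c in(('pot',(.454,.067)),('leak',(.43,.149))):
    for f in('top0','top10'):
        w=cloud('top',np.load('pics/'+f+'.npz')['d']);m=(np.hypot(w[...,0]-c[0],w[...,1]-c[1])<.05)&(w[...,2]>.02)&(w[...,2]<.07);print(nm,f,w[m].mean(0).round(4))
E
```

```text
time: 27.8
position: [0.5154, 0.212, 0.2724]
ee_rot: [[-0.337, 0.941, -0.0], [0.941, 0.337, -0.0], [-0.0, -0.0, -1.0]]
contact_force: [0.6, -0.3, 0.4]
grip_width: 0.05
grip_force: 0.0
time: 28.55
position: [0.4356, 0.432, 0.2904]
ee_rot: [[-0.338, 0.941, -0.0], [0.941, 0.338, -0.001], [-0.001, -0.001, -1.0]]
contact_force: [0.6, -0.6, -0.4]
grip_width: 0.0501
grip_force: 0.0
0.118 [318 240   9  10  69] [[-0.0155 -0.0004  0.13  ]] 0.139
0.118 [301 247  10   9  71] [[ 0.0313 -0.0017  0.13  ]] 0.138
0.118 [285 253   9   9  67] [[ 0.0787 -0.0035  0.13  ]] 0.139
0.118 [268 258   9   9  67] [[ 0.1261 -0.0031  0.13  ]] 0.138
0.08 [247 266  10  10  69] [[ 0.1868 -0.0002  0.09  ]] 0.098
pot top0 [0.454  0.0678 0.0319]
pot top10 [0.4538 0.0676 0.0321]
leak top0 [0.4307 0.1496 0.0492]
leak top10 [0.4308 0.1495 0.0488]
```

View pics/scene10.png

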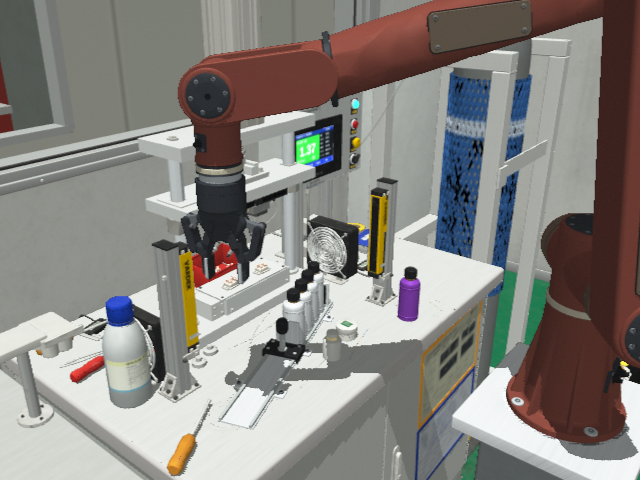

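The last scene view shows all four cans standing in one file at (293,305)–(316,275), with the follower against them (282,345) and the gripper clear. The follower face works out at about 191 mm from the pad, a joint value of about 0.209. The pot and master leak have not moved.

```bash
python3 -c "
from h import *
print(bot.close_job())"
```

```text
the job is handed in; nothing more can be done
None
```

The job is handed in, with no verdict returned: all four canisters stand upright in one closed row against the end stop, follower at about 0.209 m by camera. The grease pot and master leak have not moved; I did not measure the caliper again, but nothing went near it.

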